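Lock a mould insert with a gib-headed taper key

TASK

Lock the loose aluminium insert in the mould plate: pick up the gib-headed taper key from the bench, lay it flat on the plate and slide it thin end first into the gap between the insert and the slanted strip, then push or tap on its head until it is really tight and stays tight, clamping the insert against the opposite wall, and let go. A firm thumb push of about 12 N on the head sets it; do not drive it so hard that it bruises the insert (stay under 20 N), and leave the other things on the bench alone.

Things in the scene. Friction and masses are not known exactly. Their poses are not given: they have to be found in the camera images.
- mould: Dark steel mould plate, bolted down: slab 250 x 190 x 30 mm high, x -150 to +100, y -95 to +95 mm; origin on the bench. Its top, z = 30 mm, is the floor for insert and key. +x is the direction in which the key is driven. On top, 30 mm high: abutment wall, face y = +55 (x -45 to 100); rear wall, face x = +50. A 20 mm high front lip at x -53 to -41, y 37 to 55. The insert lies between these.
- insert: Loose aluminium block 80 (x) x 60 (y) x 36 mm high, about 0.45 kg, round mark on top; origin under its centre, axes nearly the mould's. It starts 0.5 to 2.5 mm off the abutment wall and slides with a few newtons (the steel is oiled). Against the wall its origin is at y = +25 and its face to the key at y = -5 mm in the mould's frame; its front end is at x about -35 mm.
- key: Loose steel gib-headed taper key, about 0.32 kg, flat on the bench, 109 mm long. +x: head to thin end; origin on the underside at the head's front face, in the plane of the straight side. Body x 0 to 80, 20 mm high; straight side y = 0 (goes against the insert); other side slants 1 in 8 from 21 mm thick at the head to 11 mm; then a thin nose, y -2 to -9, to x = 87. Self-locking: stays where left.
- key_head (a point): Centre of the key's head, at (-11, -10.5, 16) mm in the key's frame. The head is a block 22 (x) x 34 (y) x 32 mm high, x -22 to 0: grip it across its 34 mm from above, or push on its back face.
- key_tip (a point): Thin end of the key's body, at (80, -5.5, 10) mm in the key's frame. When tight, key axes are parallel to the mould's and this point is 4 to 36 mm in +x from the mould's origin, depending on the strip's shim: poses do not tell, feel does. Resistance is weak (1 to 6 N) while the key shifts the insert to the wall, then rises steeply (some 10 N per mm of key travel or more).
- spacer: Bystander: plain steel bar 100 x 18 x 20 mm high without a head or taper; origin under its centre. Leave alone.
- bush: Bystander: steel guide bush standing on end, 42 mm outside diameter, 40 mm high; origin under its centre. Leave alone.
- hammer: Bystander: hammer lying on the bench, 260 mm long, along its x axis, origin near its middle. Leave alone.
- eyenut: Bystander: lifting eye on a 40 x 40 mm foot, 50 mm high; origin under its centre. Leave alone.
- mouth (a point): Point on the plate's floor at the mouth of the gap, at (-45, -13, 30) mm in the mould's frame. Right of the gap (-y) stands the fixed slanted steel strip, 83 x 24 x 28 mm high; its face slants 1 in 8, so the gap (6 to 21 mm wide) narrows to +x: on average y = -16 - 0.125 * (20 - x) mm, x -36 to 47. The strip is shimmed up to 2 mm either way in y from job to job.
Not all that is in view belongs to the job. Leave any blue or brown look-alike of the key alone.

How it is judged:
By the outcome, as a careful person would: the job done as asked, in the order asked, and still so for the second after the job is handed in, with the robot touching nothing.
It also fails if it takes over 58 s, if anything falls off the work surface, if the arm or the gripper's body presses on something with over 40 N, if the wrist force passes 120 N, or if a joint passes its speed limit or range.

ROBOT

A 6-joint arm with a two-finger parallel gripper is mounted at the origin on the work surface. World frame = base frame: x ahead of the robot, y to its left, z up, the work surface at z = 0. Lengths are in mm, angles in rad, forces in N, time in s.
With the tool pointing down it reaches from about 350 to 875 mm from the base axis. Payload 4.2 kg.
Tool frame: the origin (TCP) lies between the finger pads; the fingertips stand 14 mm ahead of it and the grasp point (between the pads) lies 5 mm behind it; z points along the fingers, y is the line along which they close (so a half turn about z gives the same grasp; the last joint's range is limited). The gripper opens to 85 mm and grips with 20 to 120 N. Pads are 22 mm wide; open, the fingers measure 114 mm over their backs; the gripper's body (76 mm by 85 mm) begins 54 mm behind the grasp point. The pads swing forward as they close: fully open they stand 13 mm farther back than shut.
Start: joints at [-0.96, 0.385, 0.008, 0, -1.194, -0.259], TCP at [215.382, -586.694, 245.312] pointing down, gripper open.
Joint ranges: [-3.14, 3.14], [-1.21, 2.06], [-1.07, 1.41], [-3.16, 2.05], [-2.99, -0.16], [-3.1, 3.1]. Speed limits (rad/s): [2.79, 2.79, 3.14, 3.14, 3.14, 3.14].

INTERFACE

Orientations are given as a unit quaternion [x, y, z, w].
In Python, from bench import * gives the robot as it stands.
- The arm moves only by the tool carry_out, never from a script. Its argument "motion" is a list of rows, each a list of 7 numbers: the turn, a rotation vector about the tool's x, y, z in rad, then the shift along the tool's x, y, z in mm, then the opening, from -1 (shut) to 1 (fully open), so that 0 is half open. A call has 1 to 5 rows; each row is the pose to reach, as a shift and turn from the pose commanded when the call began, along the tool's axes at that moment; what a row does not reach only later rows make up. A row lasts 1/8 s, in which the tool goes at most 62.5 mm and 10.7 degrees, less where a joint would pass 70% of its speed; a pose out of reach is approached as far as the arm can. A call with a gripper value outside its range is refused whole. The fingers move at their own pace and stop on an object; the grip force is fixed at half the most. Time passes only in rows, so rows that repeat a pose let the fingers close. It gives the time, the measured TCP pose, the force, the opening and the grip force at its end, in the units of the state.
- read_state(): the state, without advancing time (a new reading comes with each control period).
- get_image(name): name is "side" or "top" or "wrist"; returns a dict with "color" (420x560x3 uint8, blue, green, red), "mtx" (3x3 intrinsics, pixels), "position" and "orientation" of the camera in the world. Camera axes: x right, y down, z forward; pixel columns grow to the right and rows downward; lengths in mm; the calibration is good to about 2 mm. A picture is of the moment at which its call begins. There is no depth.
- job_done(): hands the job in; it is judged then, once.
The state is a dict: "clock": time; "joints": joint angles; "joint_vel": joint speeds; "joint_efforts": joint torques, N m; "position": TCP position; "ee_rot": TCP orientation; "contact_force": force on the tool from outside, world axes, zero at the start; "wrist_torque": the same for the moment, N m; "gripper_width": finger opening in mm; "grasp_force": force on a finger pad.
Only numpy, scipy, OpenCV 4.12 (cv2) and the standard library are available. Lean on these libraries where they do the work, as an engineer would, in place of code of your own. Each camera call takes 0.05 s, during which the arm holds its last target. There are 200 camera calls.

## Working session

There is one attempt and no reset: what is moved stays moved. The work goes in short steps, Python scripts to look and compute and a tool call to move; the robot and the scene stay as the last step left them, time stands still between calls to the robot, and variables do not carry over. Pictures are saved under pics/ and viewed, at most 14 in all, crops included, and the job is handed in when it is done.

Besides the shell and the picture viewer there is one more tool, called after "Request:" by a JSON object that holds its "api" and its "payload". carry_out: Moves the arm, as the interface text tells. Its arguments: {"type":"object","properties":{"motion":{"type":"array"}},"required":["motion"]}

```bash
mkdir -p pics; ls; python3 - <<'E'
from bench import *
import cv2
s=read_state()
print(s)
for n in ["side","top"]:
    g=get_image(n); cv2.imwrite(f"pics/{n}0.png",g["color"]); print(n,g["mtx"],g["position"],g["orientation"])
E
```

```text
pics
{'clock': 0.0, 'joints': array([-9.60372033e-01,  3.85560292e-01,  6.62520759e-03, -5.16264272e-04,
       -1.19399288e+00, -2.58629034e-01]), 'joint_vel': array([-4.68594164e-04, -4.47371572e-04,  2.55329512e-04, -9.82950683e-05,
        1.68039714e-04,  1.53712552e-03]), 'joint_efforts': array([-1.06206418e-03, -3.92292345e+01,  1.88405085e+01,  4.18628097e+00,
       -4.61609088e-03, -9.70625052e-06]), 'position': array([ 215.21414833, -586.18704615,  244.21648858]), 'ee_rot': array([-1.74898116e-01,  9.84585931e-01,  1.06777517e-03, -2.31064474e-04]), 'contact_force': array([ 0.13810657,  0.35508733, -0.04264213]), 'wrist_torque': array([ 0.01893424, -0.04312391,  0.03791269]), 'grasp_force': 0.0, 'gripper_width': 85.4054335589172}
side [[402.95114321   0.         277.56949756]
 [  0.         402.95114321 207.46433577]
 [  0.           0.           1.        ]] [409.44819677 724.34001797 818.76678156] [-0.08827639  0.92117897 -0.37793802  0.02827426]
top [[413.18542571   0.         280.29023579]
 [  0.         413.18542571 201.75768351]
 [  0.           0.           1.        ]] [350.94825212 -19.18907829 974.72076029] [ 0.70572019 -0.70244628  0.06543839 -0.06516171]
```

View pics/top0.png

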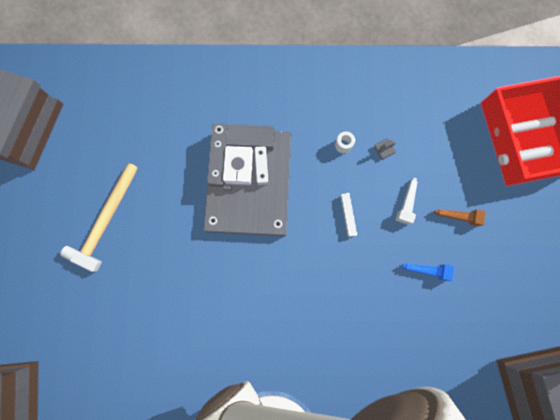

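View pics/side0.png

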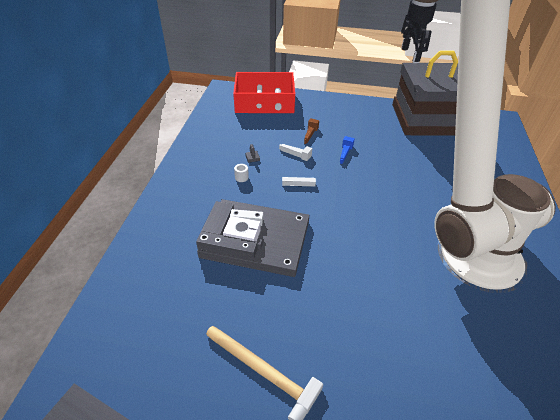

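The top view shows the grey key with its head at (405,215) and thin end at (413,180). The mould is around (248,180), with the insert at (238,165), the strip at (261,165), the rear wall at the top (mould +x is up in the image) and the abutment on the left. The blue and brown look-alikes are at (430,271) and (462,216). In the side view the key head is at (306,153), and the mould is around (255,235).

```bash
cat > h.py <<'E'
from bench import *
import cv2, numpy as np
from scipy.spatial.transform import Rotation as R
def ray(g,uv):
    K=g["mtx"]; d=np.array([(uv[0]-K[0,2])/K[0,0],(uv[1]-K[1,2])/K[1,1],1.])
    return np.array(g["position"]),R.from_quat(g["orientation"]).apply(d)
def onz(g,uv,z):
    p,d=ray(g,uv); return p+d*(z-p[2])/d[2]
def tri(views):
    A=np.zeros((3,3));b=np.zeros(3)
    for g,uv in views:
        p,d=ray(g,uv); d=d/np.linalg.norm(d); M=np.eye(3)-np.outer(d,d); A+=M;b+=M@p
    return np.linalg.solve(A,b)
def proj(g,P):
    K=g["mtx"]; c=R.from_quat(g["orientation"]).inv().apply(np.atleast_2d(P)-g["position"]); c=c/c[:,2:]
    return (c@K.T)[:,:2]
def bright(g,roi,vmin=120,smax=70):
    h=cv2.cvtColor(g["color"],cv2.COLOR_BGR2HSV); m=((h[...,2]>vmin)&(h[...,1]<smax)).astype(np.uint8)*255
    k=np.zeros_like(m); x0,y0,x1,y1=roi; k[y0:y1,x0:x1]=m[y0:y1,x0:x1]
    return k
def blobs(m,amin=30):
    cs=[c for c in cv2.findContours(m,cv2.RETR_EXTERNAL,cv2.CHAIN_APPROX_NONE)[0] if cv2.contourArea(c)>amin]
    return sorted(cs,key=cv2.contourArea,reverse=True)
E
python3 - <<'E'
from h import *
gt,gs=get_image("top"),get_image("side")
c=blobs(bright(gt,(385,165,430,235)))[0]; r=cv2.minAreaRect(c); print("top key",r)
d=blobs(bright(gs,(272,138,318,166)))[0]; print("side key",cv2.minAreaRect(d))
for n,g,q in(("t",gt,c),("s",gs,d)):
    m=cv2.moments(q); cen=(m["m10"]/m["m00"],m["m01"]/m["m00"]); print(n,cen,onz(g,cen,20))
    print(cv2.approxPolyDP(q,1.5,True)[:,0].tolist())
# tri of tip (far from head) and head extremes
for uv in [(405,215),(413,180)]: print(onz(gt,uv,20))
for uv in [(306,153),(281,147)]: print("s",onz(gs,uv,20))
for uv in [(219,129),(290,132),(286,236),(205,233),(213,221),(278,224)]: print("m",uv,onz(gt,uv,30))
for roi,z in (((225,140,254,187),66),((253,145,272,185),58)):
    i=blobs(bright(gt,roi))[0]; r=cv2.minAreaRect(i); print("ins/strip",r,onz(gt,r[0],z), [onz(gt,p,z)[:2].round(1).tolist() for p in cv2.boxPoints(r)])
g=get_image("wrist"); print(g["position"],R.from_quat(g["orientation"]).as_matrix(),g["mtx"][0,0]); s=read_state(); print(s["position"])
cv2.imwrite("pics/w0.png",g["color"])
Rt=R.from_quat(s["ee_rot"]); print("cam in tool",Rt.inv().apply(g["position"]-s["position"]),(Rt.inv()*R.from_quat(g["orientation"])).as_matrix().round(3))
# pack
z=cv2.resize(gt["color"][110:245,195:435],None,fx=3.3,fy=3.3,interpolation=cv2.INTER_CUBIC); cv2.imwrite("pics/topz.png",z)
E
```

```text
top key ((411.4827575683594, 201.29310607910156), (18.198143005371094, 46.60953140258789), 21.801410675048828)
side key ((294.8236083984375, 152.02816772460938), (32.74599075317383, 14.120626449584961), 4.969740867614746)
t (407.93108298171586, 204.6912798874824) [ 523.98403526 -318.90904484   20.        ]
[[416, 178], [413, 178], [409, 183], [402, 208], [398, 211], [395, 219], [404, 223], [413, 222], [415, 214], [412, 212], [417, 182]]
s (297.05849056603773, 151.1893081761006) [ 527.83185725 -313.3886603    20.        ]
[[279, 145], [281, 150], [305, 160], [311, 155], [311, 148], [307, 146], [300, 149], [284, 144]]
[ 499.46521305 -310.77740178   20.        ]
[ 583.63044667 -334.06233521   20.        ]
s [ 498.22966245 -309.85537614   20.        ]
s [ 582.58059939 -324.75899784   20.        ]
m (219, 129) [705.02784395 129.0660511   30.        ]
m (290, 132) [698.28036317 -41.69573961  30.        ]
m (286, 236) [447.96999726 -32.59633255  30.        ]
m (205, 233) [453.99720347 153.17651013  30.        ]
m (213, 221) [481.83450357 135.7907546   30.        ]
m (278, 224) [475.56931251 -14.11681496  30.        ]
ins/strip ((239.0, 162.0), (44.0, 28.0), 90.0) [612.67469391  75.33784442  66.        ] [[665.0, 108.8], [665.3, 44.3], [561.4, 42.6], [561.1, 105.7]]
ins/strip ((262.0, 164.5), (39.0, 18.0), 90.0) [609.28719286  23.23489215  58.        ] [[655.9, 44.7], [656.1, 3.0], [563.5, 2.2], [563.3, 43.1]]
[ 139.82155104 -613.67835119  375.61292966] [[-0.3437692   0.89178336  0.29418562]
 [ 0.93905288  0.32594422  0.10927054]
 [ 0.00155755  0.3138197  -0.94948132]] 289.6972652337214
[ 215.32253828 -586.50119719  244.81702447]
cam in tool [  80.25273172    0.62448243 -130.78866412] [[-0.001 -0.949 -0.314]
 [ 1.    -0.001  0.   ]
 [-0.001 -0.314  0.949]]
```

View pics/topz.png

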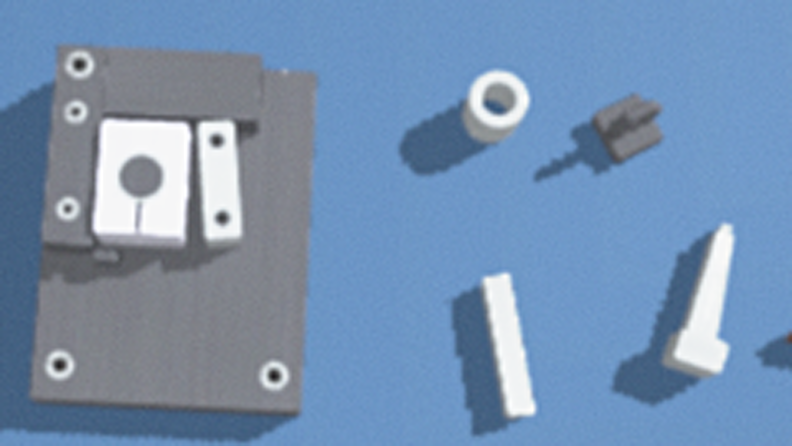

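The zoomed crop shows the key's head at crop (695,355) and thin end at (728,228), straight side on the left. The mould is turned by only a few degrees. I'm moving over the key for a close look.

Request:
{"api": "carry_out", "payload": {"motion": [[0, 0, 0.15, -54, 24, 10, 1], [0, 0, 0.3, -108, 48, 20, 1], [0, 0, 0.45, -162, 72, 30, 1], [0, 0, 0.6, -216, 96, 40, 1], [0, 0, 0.62, -270, 120, 50, 1]]}}

```text
clock: 0.88
position: [428.7, -379.5, 195.1]
ee_rot: [0.134, 0.991, -0.0, 0.0]
contact_force: [1.4, -1.0, 0.6]
gripper_width: 85.4
grasp_force: 0.0
```

```bash
python3 - <<'E'
from h import *
s=read_state(); Rt=R.from_quat(s["ee_rot"]); print(s["clock"],s["position"],Rt.as_matrix().round(3))
print("to target",Rt.inv().apply(np.array([500,-310,150])-s["position"]))
E
```

```text
0.875 [ 428.66566443 -379.53586396  195.14805133] [[-0.964  0.266  0.   ]
 [ 0.266  0.964 -0.   ]
 [-0.    -0.    -1.   ]]
to target [-50.22188486  86.02956826  45.15358251]
```

```bash
python3 - <<'E'
from h import *
import pickle
g=get_image("wrist"); pickle.dump(g,open("wA.pkl","wb"))
E
```

Request:
{"api": "carry_out", "payload": {"motion": [[0, 0, 0, -25, 43, 22, 1], [0, 0, 0, -50, 86, 45, 1], [0, 0, 0, -50, 86, 45, 1], [0, 0, 0, -50, 86, 45, 1]]}}

```text
clock: 1.42
position: [498.5, -311.3, 150.3]
ee_rot: [0.133, 0.991, -0.0, -0.0]
contact_force: [0.6, -0.2, 0.1]
gripper_width: 85.4
grasp_force: 0.0
```

```bash
python3 - <<'E'
from h import *
import pickle
g=get_image("wrist"); pickle.dump(g,open("wB.pkl","wb"))
a=pickle.load(open("wA.pkl","rb"))["color"]
cv2.imwrite("pics/wAB.png",cv2.resize(np.vstack([a,g["color"]]),None,fx=.71,fy=.71)) if 0 else cv2.imwrite("pics/wB.png",g["color"]); cv2.imwrite("pics/wA.png",a)
E
```

```text
(no output)
```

View pics/wB.png

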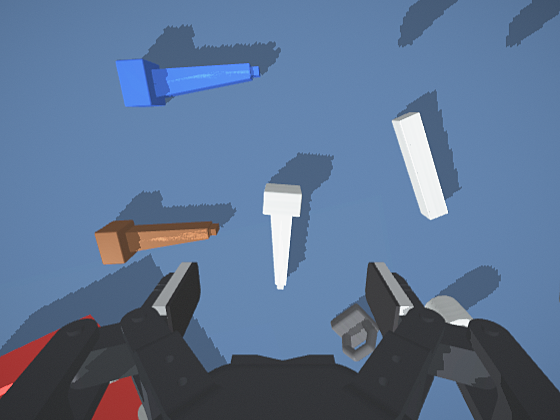

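The wrist view shows the key's head at (282,200) and its nose tip at (281,289), pointing down the image. The open fingers are at (180,300) and (390,300), the spacer is at (420,165), and the look-alikes are on the left.

```bash
python3 - <<'E'
from h import *
import pickle
A,B=[pickle.load(open(f"w{n}.pkl","rb")) for n in "AB"]
est=np.array([[500,-310,20.],[545,-322,15]])
for n,g in (("A",A),("B",B)):
    p=proj(g,est); x0,y0=p.min(0)-50; x1,y1=p.max(0)+50
    m=bright(g,[int(max(0,v)) for v in (x0,y0,x1,y1)],100,70); cs=blobs(m)
    p0=p.mean(0); c=min(cs,key=lambda c:-cv2.pointPolygonTest(c,tuple(map(float,p0)),True))
    print(n,p.round(),cv2.contourArea(c),cv2.approxPolyDP(c,2,True)[:,0].tolist())
    v=g["color"].max(2); cen=cv2.boundingRect(c); print(cen, [int(v[y,int(p[0][0])]) for y in range(cen[1],cen[1]+50,2)])
    cv2.imwrite(f"pics/k{n}.png",cv2.resize(g["color"][cen[1]-8:cen[1]+cen[3]+8,cen[0]-8:cen[0]+cen[2]+8],None,fx=4,fy=4,interpolation=cv2.INTER_NEAREST))
a,b=[cv2.imread(f"pics/k{n}.png") for n in "AB"]; H=max(a.shape[0],b.shape[0]); pad=lambda i:cv2.copyMakeBorder(i,0,H-i.shape[0],0,0,0)
o=np.hstack([pad(a),pad(b)]); print(o.shape); cv2.imwrite("pics/kAB.png",o)
E
```

```text
A [[357. 231.]
 [353. 265.]] 1896.5 [[341, 215], [338, 231], [343, 241], [342, 289], [345, 300], [351, 302], [355, 298], [364, 245], [374, 243], [376, 226], [369, 217]]
(338, 215, 39, 88) [133, 165, 161, 165, 164, 195, 246, 243, 244, 242, 242, 243, 244, 243, 245, 246, 245, 245, 245, 245, 245, 245, 245, 245, 245]
B [[283. 202.]
 [284. 245.]] 2247.0 [[267, 183], [263, 194], [262, 212], [271, 216], [275, 284], [278, 289], [282, 289], [286, 280], [291, 217], [299, 216], [301, 191], [299, 185]]
(262, 183, 40, 107) [125, 165, 159, 162, 156, 228, 244, 242, 243, 242, 241, 241, 241, 243, 241, 242, 245, 245, 245, 245, 245, 245, 245, 245, 245]
(492, 444, 3)
```

View pics/kAB.png

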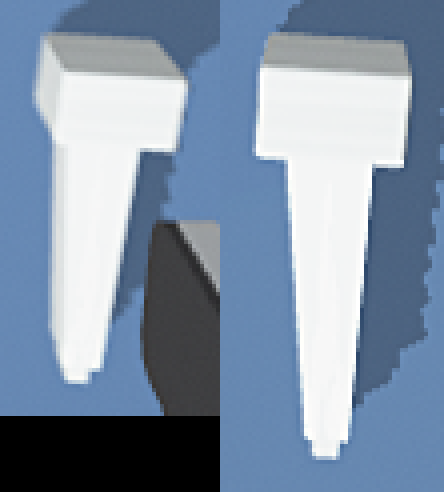

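```bash
python3 - <<'E'
from h import *
import pickle
A,B=[pickle.load(open(f"w{n}.pkl","rb")) for n in "AB"]
P={"bl":((346,224.5),(263.5,191.75)),"br":((377,227.5),(301.5,193.5)),"fr":((373.5,244.5),(300,216.5)),"nose":((349.5,302.5),(280.75,289.25))}
for k,(a,b) in P.items(): print(k,tri([(A,a),(B,b)]).round(1))
Z={k:onz(B,v,32) for k,v in {"bl":(263.5,191.75),"br":(301.5,193.5),"fr":(300,216.5),"fl":(263,214.5)}.items()}
for k in Z: print(k,Z[k].round(1))
c=sum(Z.values())/4; n=onz(B,(280.75,289.25),14); print("head c",c,"nose",n)
f=(Z["fr"]+Z["fl"]-Z["br"]-Z["bl"]); w=Z["br"]+Z["fr"]-Z["bl"]-Z["fl"]; print("yaws",np.degrees(np.arctan2(f[1],f[0])),np.degrees(np.arctan2(-w[0],w[1])),np.linalg.norm(f)/2,np.linalg.norm(w)/2)
# body side edges of B
# nose centre in key frame (87,-5.5); head (-11,-10.5): atan offset
d=n-c; print("yaw nose-head",np.degrees(np.arctan2(d[1],d[0])-np.arctan2(5,98)),np.hypot(*d[:2]))
s=read_state(); Rt=R.from_quat(s["ee_rot"]); print("shift tool",Rt.inv().apply(c-s["position"]),"tool yaw",np.degrees(np.arctan2(*-Rt.as_matrix()[[1,0],0])))
E
```

```text
bl [ 480.6 -322.6   37.7]
br [ 490.5 -291.6   41.2]
fr [ 511.9 -297.9   36.9]
nose [ 589.1 -337.3   23.8]
bl [ 482.2 -323.6   32. ]
br [ 492.8 -291.3   32. ]
fr [ 513.6 -298.    32. ]
fl [ 502.7 -330.2   32. ]
head c [ 497.81864669 -310.78474959   32.        ] nose [ 595.30610654 -339.05542507   14.        ]
yaws -17.773741270975655 -18.386104887870186 21.713633183058615 33.92058701468956
yaw nose-head -19.09250761604683 101.50387145930138
shift tool [  0.83025014   0.90226729 118.71324522] tool yaw -15.386767888362204
```

Request:
{"api": "carry_out", "payload": {"motion": [[0, 0, 0.05, 1, 1, 50, 1], [0, 0, 0.05, 1, 1, 100, 1], [0, 0, 0.05, 1, 1, 131, 1], [0, 0, 0.05, 1, 1, 131, 1], [0, 0, 0.05, 1, 1, 131, -0.3]]}}

```text
clock: 2.1
position: [498.7, -311.2, 21.1]
ee_rot: [0.159, 0.987, -0.0, 0.002]
contact_force: [0.1, -0.3, 0.4]
gripper_width: 69.8
grasp_force: 0.0
```

Request:
{"api": "carry_out", "payload": {"motion": [[0, 0, 0, 0, 0, 0, -1], [0, 0, 0, 0, 0, 0, -1], [0, 0, 0, 0, 0, 0, -1], [0, 0, 0, 0, 0, 0, -1]]}}

```text
clock: 2.6
position: [498.8, -310.6, 21.1]
ee_rot: [0.158, 0.987, -0.0, 0.001]
contact_force: [-0.1, -0.6, 6.4]
gripper_width: 33.1
grasp_force: 60.3
```

Request:
{"api": "carry_out", "payload": {"motion": [[0, 0, 0, 0, 0, -20, -1], [0, 0, 0, 0, 0, -70, -1], [0, 0, -0.1, 15, 35, -110, -1], [0, 0, -0.2, 30, 75, -150, -1], [0, 0, -0.285, 50, 120, -180, -1]]}}

```text
clock: 3.22
position: [487.6, -179.3, 200.6]
ee_rot: [0.016, 1.0, 0.0, 0.0]
contact_force: [1.1, 1.3, -1.9]
gripper_width: 33.4
grasp_force: 60.4
```

Request:
{"api": "carry_out", "payload": {"motion": [[0, 0, 0, 11, 56, -20, -1], [0, 0, 0, 12, 104, -30, -1], [0, 0, 0, 12, 104, -30, -1], [0, 0, 0, 12, 104, -30, -1]]}}

```text
clock: 3.72
position: [478.5, -75.9, 228.8]
ee_rot: [0.016, 1.0, 0.0, -0.001]
contact_force: [0.4, 0.0, -2.7]
gripper_width: 33.4
grasp_force: 60.6
```

```bash
python3 - <<'E'
from h import *
import pickle
s=read_state(); Rt=R.from_quat(s["ee_rot"]); print(s["position"],"yaw",np.degrees(np.arctan2(*-Rt.as_matrix()[[1,0],0])))
g=get_image("wrist"); pickle.dump((g,s),open("wC.pkl","wb")); cv2.imwrite("pics/wC.png",g["color"])
E
```

```text
[478.5496269  -75.93275064 228.80588348] yaw -1.8735907976404973
```

View pics/wC.png

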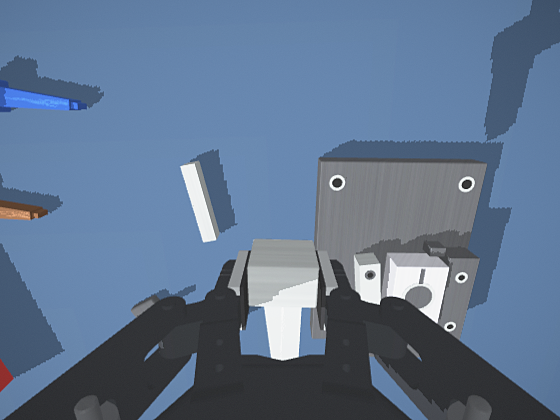

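The key is held between the pads at (283,270). The mould's front corners are at (319,158) and (485,163), the strip's front end is around (368,258), and the insert is around (417,290) with its mark at (418,297).

```bash
python3 - <<'E'
from h import *
import pickle
g,s=pickle.load(open("wC.pkl","rb"))
G=cv2.cvtColor(g["color"],cv2.COLOR_BGR2GRAY)
hsv=cv2.cvtColor(g["color"],cv2.COLOR_BGR2HSV)
# slab edge lines by sat threshold
dark=(hsv[...,1]<75)
fr=[]  # front edge rows
for u in range(330,475,3):
    col=dark[140:190,u]; fr.append((u,140+np.argmax(col)))
le=[]
for v in range(165,235,3):
    row=dark[v,300:350]; le.append((300+np.argmax(row),v))
def fit(p):
    p=np.array(p,float); vx,vy,x,y=cv2.fitLine(p.astype(np.float32),cv2.DIST_HUBER,0,.01,.01).ravel(); return vx,vy,x,y
for n,p in (("front",fr),("left",le)):
    vx,vy,x,y=fit(p); a=onz(g,(x-40*vx,y-40*vy),30); b=onz(g,(x+40*vx,y+40*vy),30); d=b-a; print(n,(vx,vy,x,y),a.round(1),b.round(1),np.degrees(np.arctan2(d[1],d[0])))
def inter(a,b):
    A=np.array([[a[1],-a[0]],[b[1],-b[0]]]); r=np.array([a[1]*a[2]-a[0]*a[3],b[1]*b[2]-b[0]*b[3]]); return np.linalg.solve(A,r)
c=inter(fit(fr),fit(le)); print("corner px",c,onz(g,c,30))
y0=fit(fr); d=y0
c2=onz(g,(485.5,163),30); print(c2, onz(g,(486,163),30)-onz(g,c,30))
w=bright(g,(345,235,450,335),150,60)
for q in blobs(w,80): print(cv2.approxPolyDP(q,2,True)[:,0].tolist())
cv2.imwrite("pics/wCz.png",cv2.resize(g["color"][225:345,330:490],None,fx=5,fy=5,interpolation=cv2.INTER_NEAREST))
E
```

```text
front (np.float32(0.99992406), np.float32(0.012325045), np.float32(389.7), np.float32(158.1)) [450.5   2.2  30. ] [454.6  93.2  30. ] 87.37322911615219
left (np.float32(0.053376764), np.float32(-0.99857444), np.float32(316.1), np.float32(198.9)) [549.9 -38.3  30. ] [450.8 -33.5  30. ] 177.22978557331692
corner px [318.3279  157.22028] [448.83556242 -33.36726495  30.        ]
[461.82810544 157.51410828  30.        ] [ 13.01172281 191.4523352    0.        ]
[[387, 253], [382, 297], [392, 295], [404, 299], [410, 288], [425, 286], [431, 291], [432, 297], [425, 306], [418, 308], [437, 322], [448, 267], [438, 257], [430, 257], [426, 253]]
[[354, 255], [355, 290], [362, 300], [379, 304], [380, 264], [373, 254], [355, 257]]
```

View pics/wCz.png

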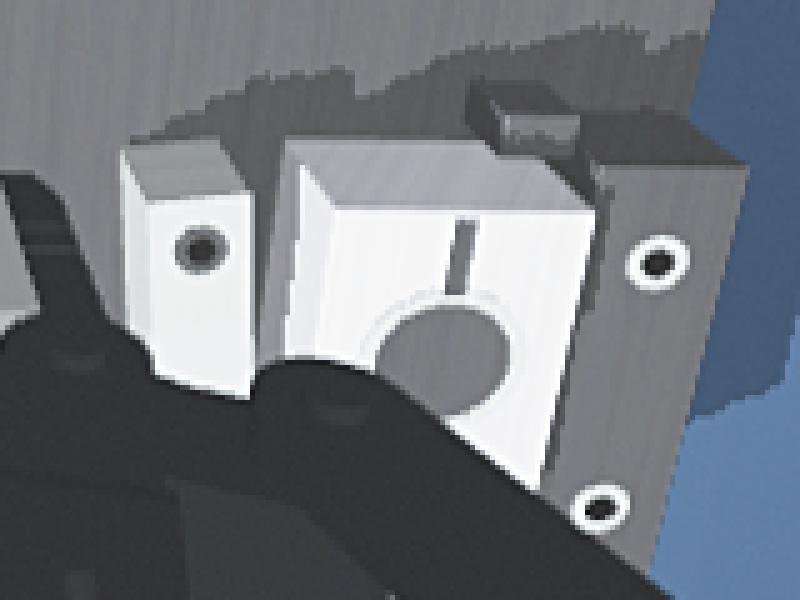

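```bash
cat >> h.py <<'E'
MO=np.array([603.1,54.4,0]); MR=R.from_euler("z",-2.7,degrees=True)
def tom(P): return MR.inv().apply(np.asarray(P)-MO)
E
python3 - <<'E'
from h import *
import pickle
g,s=pickle.load(open("wC.pkl","rb"))
f=lambda u,v,z: print((u,v),z,tom(onz(g,(330+u/5,225+v/5),z)).round(1))
print("insert fl bottom/top");f(285,137,30);f(335,207,66);f(593,210,66); f(540,490,66)
print("strip fr bot/top, further top");f(218,137,30);f(253,190,58);f(250,398,58); f(148,200,58)
print("wall top front right, lip");f(748,168,60);f(605,167,60)
print("tcp in mould",tom(s["position"]))
E
```

```text
insert fl bottom/top
(285, 137) 30 [-31.3  -1.8  30. ]
(335, 207) 66 [-31.9  -2.8  66. ]
(593, 210) 66 [-31.9  56.4  66. ]
(540, 490) 66 [45.9 58.4 66. ]
strip fr bot/top, further top
(218, 137) 30 [-31.1 -18.8  30. ]
(253, 190) 58 [-31.6 -19.   58. ]
(250, 398) 58 [ 26.  -12.9  58. ]
(148, 200) 58 [-28.7 -43.4  58. ]
wall top front right, lip
(748, 168) 60 [-40.   94.2  60. ]
(605, 167) 60 [-39.8  61.   60. ]
tcp in mould [-118.27259332 -136.055191    228.80588348]
```

Request:
{"api": "carry_out", "payload": {"motion": [[0, 0, 0.0145, 16, 50, 20, -1], [0, 0, 0.0145, 31, 100, 50, -1], [0, 0, 0.0145, 31, 121, 85, -1], [0, 0, 0.0145, 31, 121, 119, -1], [0, 0, 0.0145, 31, 121, 119, -1]]}}

```text
clock: 4.4
position: [450.3, 44.1, 107.8]
ee_rot: [0.025, 1.0, -0.002, -0.004]
contact_force: [-0.6, 0.4, -1.2]
gripper_width: 33.2
grasp_force: 60.8
```

```bash
python3 - <<'E'
from h import *
import pickle
s=read_state(); Rt=R.from_quat(s["ee_rot"]); print(s["position"],"yaw",np.degrees(np.arctan2(*-Rt.as_matrix()[[1,0],0])),tom(s["position"]))
g=get_image("wrist"); t=get_image("top"); pickle.dump((g,s,t),open("wD.pkl","wb"))
a=cv2.resize(g["color"],(800,600)); cv2.imwrite("pics/wD.png",g["color"])
z=cv2.resize(t["color"][115:250,195:300],None,fx=4.4,fy=4.4,interpolation=cv2.INTER_CUBIC); z=z[:594]
w=cv2.resize(g["color"][150:420,150:450],None,fx=1.1,fy=1.1)
o=np.zeros((600,800,3),np.uint8); o[:z.shape[0],:z.shape[1]]=z; o[:w.shape[0],465:465+330]=w[:,:330]; cv2.imwrite("pics/D.png",o)
E
```

```text
[450.29030909  44.14013868 107.77404928] yaw -2.839665242075321 [-152.15674739  -17.44679377  107.77404928]
```

View pics/D.png

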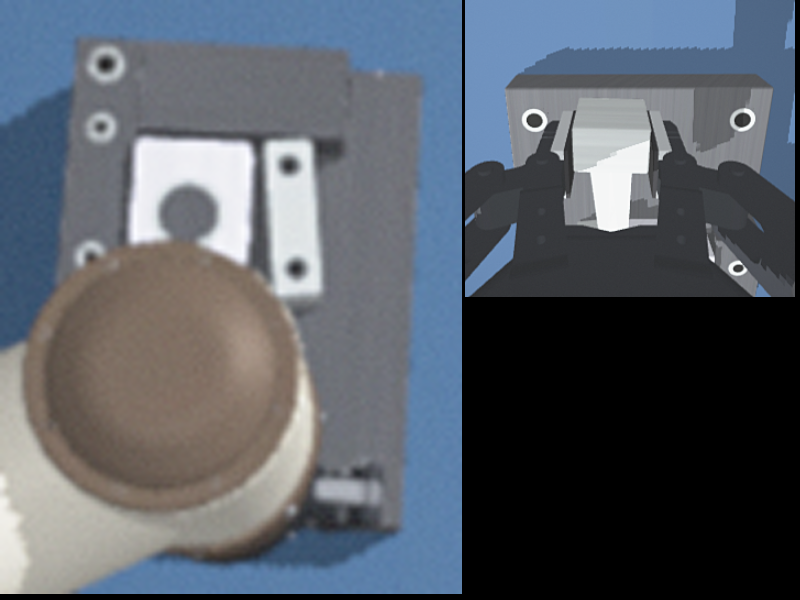

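```bash
python3 - <<'E'
from h import *
import pickle
g,s,t=pickle.load(open("wD.pkl","rb"))
cv2.imwrite("pics/D2.png",np.vstack([cv2.resize(g["color"][210:300,170:450],None,fx=2.8,fy=2.8,interpolation=cv2.INTER_CUBIC),cv2.resize(g["color"][225:345,230:330],None,fx=2.8,fy=2.8,interpolation=cv2.INTER_CUBIC).copy() if 0 else np.zeros((1,784,3),np.uint8)]))
E
```

```text
(no output)
```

View pics/D2.png

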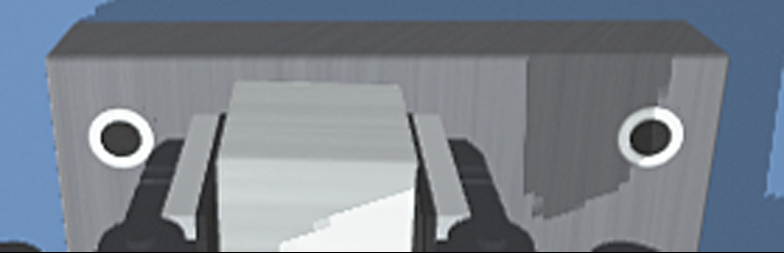

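```bash
python3 - <<'E'
from h import *
import pickle
g,s,t=pickle.load(open("wD.pkl","rb"))
f=lambda u,v,z: onz(g,(170+u/2.8,210+v/2.8),z)
a,b=f(48,57,30),f(727,57,30); d=b-a; print(a,b,np.hypot(*d[:2]),"yaw",np.degrees(np.arctan2(-d[0],d[1])))
h=[f(217,157,s["position"][2]+11),f(417,163,s["position"][2]+11)]; print("head back",h, (h[0]+h[1])/2, np.hypot(*(h[1]-h[0])[:2]))
print("tcp",s["position"])
for yaw in (-2.7,):
    r=R.from_euler("z",yaw,degrees=True); o=(a+b)/2+r.apply([150,0,0]); print("origin",o); m=r.inv()
    print("tcp in mould",m.apply(s["position"]-o),"headback",m.apply((h[0]+h[1])/2-o))
E
```

```text
[453.84982645 -30.0758254   30.        ] [463.09190865 158.62834604  30.        ] 188.9303586041349 yaw -2.8039100089262776
head back [array([437.99473021,  29.09371112, 118.77404928]), array([440.74454124,  62.47638927, 118.77404928])] [439.36963573  45.7850502  118.77404928] 33.49574094089913
tcp [450.29030909  44.14013868 107.77404928]
origin [608.30434879  57.21029271  30.        ]
tcp in mould [-157.22293579  -20.4991251    77.77404928] headback [-168.20897179  -19.3704738    88.77404928]
```

Request:
{"api": "carry_out", "payload": {"motion": [[0, 0, 0, 0, 1, 25, -1], [0, 0, 0, 0, 1, 50, -1], [0, 0, 0, 0, 1, 53, -1], [0, 0, 0, 0, 1, 53, -1]]}}

```text
clock: 5.0
position: [453.6, 46.9, 58.6]
ee_rot: [0.024, 1.0, 0.0, 0.001]
contact_force: [-0.0, 0.7, -2.5]
gripper_width: 33.1
grasp_force: 60.8
```

```bash
sed -i 's/^MO=.*/MO=np.array([608.3,57.2,0]); MR=R.from_euler("z",-2.75,degrees=True)/' h.py; cat >> h.py <<'E'
def st():
    s=read_state(); M=R.from_quat(s["ee_rot"]).as_matrix(); p=tom(s["position"])
    print("t",round(s["clock"],2),"tcp_m",p.round(2),"yaw_m",round(np.degrees(np.arctan2(-M[1,0],-M[0,0]))+2.75,2),"tilt",M[2,:2].round(4),"F_m",MR.inv().apply(s["contact_force"]).round(1),"T",s["wrist_torque"].round(2),"w",round(s["gripper_width"],1))
E
python3 -c "from h import *; st()"
```

```text
t 5.0 tcp_m [-154.01  -17.72   58.59] yaw_m 0.0 tilt [-0.0025  0.0009] F_m [-0.   0.7 -2.5] T [ 0.01  0.09 -0.02] w 33.1
```

Request:
{"api": "carry_out", "payload": {"motion": [[0, 0, 0, 0, -1.5, 4, -1], [0, 0, 0, 0, -1.5, 7, -1], [0, 0, 0, 0, -1.5, 7, -1]]}}

```text
clock: 5.38
position: [452.9, 45.5, 51.1]
ee_rot: [0.024, 1.0, 0.0, 0.001]
contact_force: [-1.9, -0.8, 4.2]
gripper_width: 32.8
grasp_force: 61.5
```

```bash
python3 -c "from h import *; st()"
```

```text
t 5.38 tcp_m [-154.65  -19.16   51.13] yaw_m 0.05 tilt [-0.0015  0.0004] F_m [-1.8 -0.9  4.2] T [-0.2   0.31  0.02] w 32.8
```

Request:
{"api": "carry_out", "payload": {"motion": [[0, 0, 0, -10, 0, -0.3, -1], [0, 0, 0, -20, 0, -0.3, -1], [0, 0, 0, -30, 0, -0.3, -1], [0, 0, 0, -36, 0, -0.3, -1], [0, 0, 0, -36, 0, -0.3, -1]]}}

```text
clock: 6.0
position: [490.3, 43.8, 51.1]
ee_rot: [0.024, 1.0, 0.0, 0.001]
contact_force: [1.2, -0.8, 3.0]
gripper_width: 33.1
grasp_force: 61.7
```

```bash
python3 - <<'E'
from h import *
st()
g=get_image("wrist"); t=get_image("side")
a=cv2.resize(g["color"][200:400,200:400],(400,400)); q=proj(t,MO+MR.apply([-40,-10,40]))[0].astype(int); b=cv2.resize(t["color"][q[1]-45:q[1]+45,q[0]-45:q[0]+45],(400,400),interpolation=cv2.INTER_CUBIC)
cv2.imwrite("pics/E.png",np.hstack([a,b]))
E
```

```text
t 6.0 tcp_m [-117.18  -19.03   51.13] yaw_m 0.03 tilt [-0.0029  0.0007] F_m [ 1.2 -0.7  3. ] T [-0.43 -0.33  0.03] w 33.1
```

View pics/E.png

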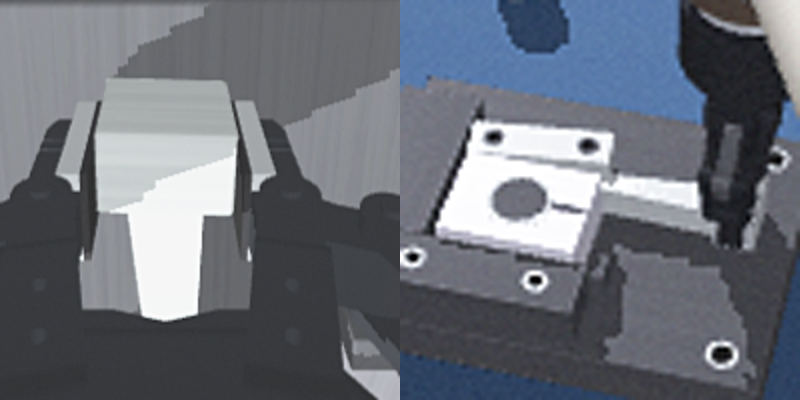

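The side view shows the key's nose going into the gap at (600,185), between strip and insert. There is no resistance yet.

Request:
{"api": "carry_out", "payload": {"motion": [[0, 0, 0, -5, 0.5, 0, -1], [0, 0, 0, -10, 1, 0, -1], [0, 0, 0, -12, 1, 0, -1], [0, 0, 0, -12, 1, 0, -1]]}}

```text
clock: 6.6
position: [500.2, 44.0, 51.1]
ee_rot: [0.024, 1.0, -0.0, -0.0]
contact_force: [-1.9, -1.0, 7.4]
gripper_width: 33.0
grasp_force: 62.2
```

```bash
python3 -c "from h import *; st()"
```

```text
t 6.6 tcp_m [-107.3   -18.39   51.11] yaw_m 0.03 tilt [ 0.0003 -0.0002] F_m [-1.9 -1.1  7.4] T [-0.17  0.45 -0.05] w 33.0
```

Request:
{"api": "carry_out", "payload": {"motion": [[0, 0, 0, -4, 0.4, -0.4, -1], [0, 0, 0, -8, 0.7, -0.4, -1], [0, 0, 0, -8, 0.7, -0.4, -1]]}}

```text
clock: 6.98
position: [508.6, 44.4, 51.1]
ee_rot: [0.024, 1.0, -0.0, 0.0]
contact_force: [-2.0, -2.0, 5.1]
gripper_width: 32.8
grasp_force: 61.8
```

```bash
python3 -c "from h import *; st()"
```

```text
t 6.97 tcp_m [-99.01 -17.6   51.13] yaw_m 0.02 tilt [-0.0001 -0.    ] F_m [-1.9 -2.1  5.1] T [-0.26  0.12  0.04] w 32.8
```

Request:
{"api": "carry_out", "payload": {"motion": [[0, 0, 0, -3, 0, -0.3, -1], [0, 0, 0, -6, 0, -0.3, -1], [0, 0, 0, -6, 0, -0.3, -1]]}}

```text
clock: 7.35
position: [514.7, 44.4, 51.2]
ee_rot: [0.024, 1.0, 0.0, 0.0]
contact_force: [-1.8, 1.9, 3.1]
gripper_width: 33.0
grasp_force: 61.0
```

```bash
python3 -c "from h import *; st()"
```

```text
t 7.35 tcp_m [-92.91 -17.31  51.18] yaw_m 0.04 tilt [-0.0004  0.0003] F_m [-1.9  1.8  3.1] T [0.48 0.25 0.17] w 33.0
```

Request:
{"api": "carry_out", "payload": {"motion": [[0, 0, 0, -2, 0.4, 0, -1], [0, 0, 0, -4, 0.6, 0, -1], [0, 0, 0, -4, 0.6, 0, -1]]}}

```text
clock: 7.72
position: [518.5, 44.6, 51.2]
ee_rot: [0.024, 1.0, 0.0, 0.0]
contact_force: [-1.9, 2.2, 1.7]
gripper_width: 33.2
grasp_force: 60.7
```

```bash
python3 -c "from h import *; st()"
```

```text
t 7.72 tcp_m [-89.07 -16.87  51.18] yaw_m 0.03 tilt [-0.0002  0.0002] F_m [-2.   2.1  1.7] T [0.77 0.47 0.23] w 33.2
```

Request:
{"api": "carry_out", "payload": {"motion": [[0, 0, 0, -2, 0.25, 0, -1], [0, 0, 0, -4, 0.5, 0, -1], [0, 0, 0, -4, 0.5, 0, -1]]}}

```text
clock: 8.1
position: [522.6, 44.9, 51.2]
ee_rot: [0.024, 1.0, 0.0, 0.0]
contact_force: [-1.7, 3.9, 1.0]
gripper_width: 33.3
grasp_force: 60.4
```

```bash
python3 -c "from h import *; st()"
```

```text
t 8.1 tcp_m [-84.99 -16.4   51.19] yaw_m 0.02 tilt [-0.0003  0.0002] F_m [-1.9  3.8  1. ] T [0.94 0.52 0.24] w 33.3
```

Request:
{"api": "carry_out", "payload": {"motion": [[0, 0, 0, -2, 0.6, 0, -1], [0, 0, 0, -3, 0.9, 0, -1], [0, 0, 0, -3, 0.9, 0, -1]]}}

```text
clock: 8.48
position: [525.6, 45.3, 51.2]
ee_rot: [0.024, 1.0, -0.0, 0.0]
contact_force: [-1.1, 0.9, 0.2]
gripper_width: 33.1
grasp_force: 60.8
```

```bash
python3 -c "from h import *; st()"
```

```text
t 8.47 tcp_m [-82.08 -15.83  51.16] yaw_m -0.01 tilt [-0.0001 -0.0001] F_m [-1.2  0.9  0.2] T [0.34 0.23 0.14] w 33.1
```

Request:
{"api": "carry_out", "payload": {"motion": [[0, 0, 0, -1.5, 0.2, 0, -1], [0, 0, 0, -3, 0.4, 0, -1], [0, 0, 0, -3, 0.4, 0, -1]]}}

```text
clock: 8.85
position: [528.7, 45.7, 51.2]
ee_rot: [0.024, 1.0, 0.0, 0.0]
contact_force: [0.0, 0.6, -1.2]
gripper_width: 33.0
grasp_force: 60.9
```

```bash
python3 -c "from h import *; st()"
```

```text
t 8.85 tcp_m [-78.93 -15.33  51.24] yaw_m -0.01 tilt [-0.0004  0.    ] F_m [ 0.   0.6 -1.2] T [0.   0.04 0.05] w 33.0
```

Request:
{"api": "carry_out", "payload": {"motion": [[0, 0, 0, -2, 0, 0.2, -1], [0, 0, 0, -4, 0, 0.2, -1], [0, 0, 0, -4, 0, 0.2, -1]]}}

```text
clock: 9.22
position: [532.2, 45.2, 51.1]
ee_rot: [0.024, 1.0, -0.0, -0.0]
contact_force: [-3.6, -0.0, 2.9]
gripper_width: 33.1
grasp_force: 59.2
```

```bash
python3 -c "from h import *; st()"
```

```text
t 9.22 tcp_m [-75.4  -15.67  51.14] yaw_m 0.0 tilt [ 0.0007 -0.0006] F_m [-3.6 -0.2  2.9] T [-0.59  0.54  0.07] w 33.1
```

Request:
{"api": "carry_out", "payload": {"motion": [[0, 0, 0, 0, 0, 0, 0.3], [0, 0, 0, 0, 0, 0, 0.3], [0, 0, 0, 0, 0, -25, 0.3], [0, 0, 0, 0, 0, -50, 0.3], [0, 0, 0, 10, 0, -50, 0.3]]}}

```text
clock: 9.85
position: [524.4, 46.9, 103.0]
ee_rot: [0.024, 1.0, 0.001, 0.003]
contact_force: [-0.6, -0.1, 0.6]
gripper_width: 55.5
grasp_force: 0.0
```

Request:
{"api": "carry_out", "payload": {"motion": [[0, 0, 0, 22, 0, 0, -1], [0, 0, 0, 22, 0, 0, -1], [0, 0, 0, 22, 0, 20, -1], [0, 0, 0, 22, 0, 53, -1], [0, 0, 0, 22, 0, 53, -1]]}}

```text
clock: 10.48
position: [499.9, 46.9, 46.4]
ee_rot: [0.024, 1.0, -0.001, -0.002]
contact_force: [0.6, 0.6, 0.1]
gripper_width: 0.1
grasp_force: 0.0
```

```bash
python3 - <<'E'
from h import *
st()
g=get_image("wrist"); t=get_image("side")
a=cv2.resize(g["color"][200:400,200:400],(400,400)); q=proj(t,MO+MR.apply([-40,-10,40]))[0].astype(int); b=cv2.resize(t["color"][q[1]-45:q[1]+45,q[0]-45:q[0]+45],(400,400),interpolation=cv2.INTER_CUBIC)
cv2.imwrite("pics/F.png",np.hstack([a,b]))
E
```

```text
t 10.47 tcp_m [-107.75  -15.53   46.37] yaw_m 0.02 tilt [ 0.0035 -0.0018] F_m [0.6 0.6 0.1] T [ 0.02 -0.    0.02] w 0.1
```

View pics/F.png

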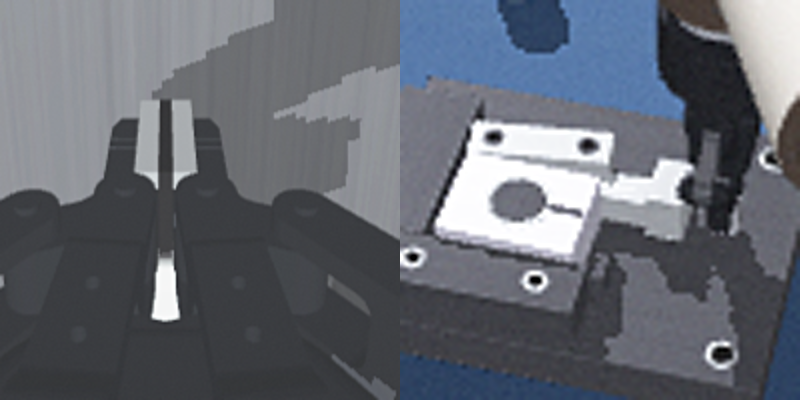

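The key sits in the gap between strip and insert, and the closed fingers stand right behind its head. Now I push in small steps.

Request:
{"api": "carry_out", "payload": {"motion": [[0, 0, 0, -4, 0, 0, -1], [0, 0, 0, -8, 0, 0, -1], [0, 0, 0, -9, 0, 0, -1], [0, 0, 0, -10, 0, 0, -1], [0, 0, 0, -10, 0, 0, -1]]}}

```text
clock: 11.2
position: [510.1, 46.5, 48.1]
ee_rot: [0.024, 1.0, -0.0, -0.0]
contact_force: [-1.3, 0.7, 0.3]
gripper_width: -0.1
grasp_force: 0.7
```

```bash
python3 -c "from h import *; st()"
```

```text
t 11.2 tcp_m [-97.57 -15.42  48.06] yaw_m 0.01 tilt [ 0.0007 -0.0003] F_m [-1.3  0.7  0.3] T [-0.09  0.4  -0.03] w -0.1
```

Contact is just starting at the expected place.

Request:
{"api": "carry_out", "payload": {"motion": [[0, 0, 0, -0.5, 0, 0, -1], [0, 0, 0, -1, 0, 0, -1], [0, 0, 0, -1, 0, 0, -1]]}}

```text
clock: 11.58
position: [511.1, 46.4, 48.0]
ee_rot: [0.024, 1.0, -0.0, -0.0]
contact_force: [-1.9, -1.2, 0.2]
gripper_width: 0.1
grasp_force: 1.0
```

```bash
python3 -c "from h import *; st()"
```

```text
t 11.57 tcp_m [-96.54 -15.42  47.98] yaw_m 0.01 tilt [ 0.0007 -0.0003] F_m [-1.9 -1.3  0.2] T [-0.21  0.55  0.01] w 0.1
```

Request:
{"api": "carry_out", "payload": {"motion": [[0, 0, 0, -0.4, 0, 0, -1], [0, 0, 0, -0.8, 0, 0, -1], [0, 0, 0, -0.8, 0, 0, -1]]}}

```text
clock: 11.95
position: [512.2, 46.5, 48.0]
ee_rot: [0.024, 1.0, -0.0, -0.0]
contact_force: [-2.0, -0.8, 0.0]
gripper_width: -0.2
grasp_force: 0.9
```

Request:
{"api": "carry_out", "payload": {"motion": [[0, 0, 0, -0.3, 0, 0, -1], [0, 0, 0, -0.6, 0, 0, -1], [0, 0, 0, -0.6, 0, 0, -1]]}}

```text
clock: 12.32
position: [513.0, 46.6, 48.1]
ee_rot: [0.024, 1.0, 0.0, 0.0]
contact_force: [-1.8, -0.9, -0.8]
gripper_width: -0.1
grasp_force: 0.7
```

Request:
{"api": "carry_out", "payload": {"motion": [[0, 0, 0, -0.4, 0, 0, -1], [0, 0, 0, -0.8, 0, 0, -1], [0, 0, 0, -0.8, 0, 0, -1]]}}

```text
clock: 12.7
position: [513.8, 46.5, 48.1]
ee_rot: [0.024, 1.0, 0.0, 0.0]
contact_force: [-1.3, -0.9, -1.1]
gripper_width: 0.1
grasp_force: 0.7
```

Request:
{"api": "carry_out", "payload": {"motion": [[0, 0, 0, -0.3, 0, 0, -1], [0, 0, 0, -0.6, 0, 0, -1], [0, 0, 0, -0.6, 0, 0, -1]]}}

```text
clock: 13.08
position: [514.2, 46.4, 48.1]
ee_rot: [0.024, 1.0, -0.0, -0.0]
contact_force: [-2.2, -0.8, -0.3]
gripper_width: 0.1
grasp_force: 0.8
```

Request:
{"api": "carry_out", "payload": {"motion": [[0, 0, 0, -0.4, 0, 0, -1], [0, 0, 0, -0.8, 0, 0, -1], [0, 0, 0, -0.8, 0, 0, -1]]}}

```text
clock: 13.45
position: [515.1, 46.4, 48.1]
ee_rot: [0.024, 1.0, -0.0, 0.0]
contact_force: [-1.9, -0.8, 0.3]
gripper_width: -0.1
grasp_force: 0.9
```

Request:
{"api": "carry_out", "payload": {"motion": [[0, 0, 0, -0.4, 0, 0, -1], [0, 0, 0, -0.8, 0, 0, -1], [0, 0, 0, -0.8, 0, 0, -1]]}}

```text
clock: 13.82
position: [516.0, 46.4, 48.1]
ee_rot: [0.024, 1.0, 0.0, 0.0]
contact_force: [-1.3, -0.2, -0.1]
gripper_width: -0.4
grasp_force: 0.8
```

```bash
python3 -c "from h import *; st()"
```

```text
t 13.82 tcp_m [-91.7  -15.18  48.14] yaw_m 0.02 tilt [-0.0002  0.0001] F_m [-1.3 -0.3 -0.1] T [-0.19  0.48 -0.01] w -0.4
```

Request:
{"api": "carry_out", "payload": {"motion": [[0, 0, 0, -0.5, 0, 0, -1], [0, 0, 0, -1, 0, 0, -1], [0, 0, 0, -1, 0, 0, -1]]}}

```text
clock: 14.2
position: [516.9, 46.4, 48.1]
ee_rot: [0.024, 1.0, 0.0, 0.0]
contact_force: [-1.9, -0.4, 1.6]
gripper_width: -0.1
grasp_force: 0.9
```

Request:
{"api": "carry_out", "payload": {"motion": [[0, 0, 0, -0.4, 0, 0, -1], [0, 0, 0, -0.8, 0, 0, -1], [0, 0, 0, -0.8, 0, 0, -1]]}}

```text
clock: 14.58
position: [517.5, 46.3, 48.1]
ee_rot: [0.024, 1.0, -0.0, -0.0]
contact_force: [-3.2, -0.4, 1.3]
gripper_width: -0.2
grasp_force: 1.3
```

Resistance is rising a little (3.2 N), so I'm shortening the steps.

Request:
{"api": "carry_out", "payload": {"motion": [[0, 0, 0, -0.3, 0, 0, -1], [0, 0, 0, -0.6, 0, 0, -1], [0, 0, 0, -0.6, 0, 0, -1]]}}

```text
clock: 14.95
position: [517.5, 46.2, 48.0]
ee_rot: [0.024, 1.0, -0.0, -0.001]
contact_force: [-5.5, 0.9, 3.9]
gripper_width: -0.2
grasp_force: 2.5
```

Request:
{"api": "carry_out", "payload": {"motion": [[0, 0, 0, -0.25, 0, 0, -1], [0, 0, 0, -0.5, 0, 0, -1], [0, 0, 0, -0.5, 0, 0, -1]]}}

```text
clock: 15.32
position: [517.5, 46.2, 47.9]
ee_rot: [0.024, 1.0, -0.0, -0.001]
contact_force: [-6.6, 1.3, 2.3]
gripper_width: 0.2
grasp_force: 3.0
```

Request:
{"api": "carry_out", "payload": {"motion": [[0, 0, 0, -0.5, 0, 0, -1], [0, 0, 0, -0.8, 0, 0, -1], [0, 0, 0, -0.8, 0, 0, -1]]}}

```text
clock: 15.7
position: [517.6, 46.1, 47.7]
ee_rot: [0.024, 1.0, -0.0, -0.002]
contact_force: [-7.5, 1.7, 4.5]
gripper_width: 0.2
grasp_force: 3.8
```

```bash
python3 -c "from h import *; st()"
```

```text
t 15.7 tcp_m [-90.11 -15.48  47.72] yaw_m -0.02 tilt [ 0.0041 -0.0009] F_m [-7.6  1.3  4.5] T [0.5  2.04 0.06] w 0.2
```

Request:
{"api": "carry_out", "payload": {"motion": [[0, 0, 0, -0.5, 0, 0, -1], [0, 0, 0, -1, 0, 0, -1], [0, 0, 0, -1, 0, 0, -1]]}}

```text
clock: 16.08
position: [517.6, 45.8, 47.5]
ee_rot: [0.024, 1.0, -0.001, -0.003]
contact_force: [-9.0, 2.9, 3.5]
gripper_width: -0.3
grasp_force: 4.8
```

Request:
{"api": "carry_out", "payload": {"motion": [[0, 0, 0, -0.4, 0, 0, -1], [0, 0, 0, -0.8, 0, 0, -1], [0, 0, 0, -0.8, 0, 0, -1]]}}

```text
clock: 16.45
position: [517.6, 45.7, 47.3]
ee_rot: [0.024, 1.0, -0.001, -0.004]
contact_force: [-11.3, 3.1, 4.8]
gripper_width: -0.1
grasp_force: 5.5
```

```bash
python3 -c "from h import *; st()"
```

```text
t 16.45 tcp_m [-90.06 -15.83  47.29] yaw_m -0.04 tilt [ 0.0078 -0.0018] F_m [-11.4   2.6   4.8] T [0.78 2.96 0.  ] w -0.1
```

Request:
{"api": "carry_out", "payload": {"motion": [[0, 0, 0, -0.4, 0, 0, -1], [0, 0, 0, -0.8, 0, 0, -1], [0, 0, 0, -0.8, 0, 0, -1], [0, 0, 0, -0.8, 0, 0, -1]]}}

```text
clock: 16.95
position: [517.6, 45.5, 47.1]
ee_rot: [0.025, 1.0, -0.001, -0.005]
contact_force: [-13.1, 3.5, 5.8]
gripper_width: 0.2
grasp_force: 6.3
```

```bash
python3 -c "from h import *; st()"
```

```text
t 16.95 tcp_m [-90.03 -16.    47.12] yaw_m -0.06 tilt [ 0.0094 -0.0022] F_m [-13.3   2.8   5.8] T [1.02 3.23 0.02] w 0.2
```

Request:
{"api": "carry_out", "payload": {"motion": [[0, 0, 0, 4, 0, 0, -1], [0, 0, 0, 12, 0, 0, -1], [0, 0, 0, 20, 0, -30, -1], [0, 0, 0, 30, -40, -80, -1], [0, 0, 0, 30, -90, -120, -1]]}}

```text
clock: 17.58
position: [489.1, -39.5, 168.2]
ee_rot: [0.022, 1.0, 0.0, 0.002]
contact_force: [2.2, 0.5, -0.2]
gripper_width: 0.2
grasp_force: 0.0
```

Request:
{"api": "carry_out", "payload": {"motion": [[0, 0, 0, 0, -20, 0, -1], [0, 0, 0, 0, -20, 0, -1]]}}

```text
clock: 17.82
position: [487.9, -60.3, 166.8]
ee_rot: [0.025, 1.0, 0.0, 0.002]
contact_force: [-0.8, -0.7, -0.5]
gripper_width: -0.1
grasp_force: 0.0
```

```bash
python3 - <<'E'
from h import *
st()
g=get_image("wrist"); t=get_image("top")
q=proj(g,MO+MR.apply([-10,0,50]))[0].astype(int); print(q)
import pickle; pickle.dump((g,t),open("G.pkl","wb"))
q=np.clip(q,[100,75],[460,345]); a=cv2.resize(g["color"][q[1]-75:q[1]+75,q[0]-100:q[0]+100],(800,600),interpolation=cv2.INTER_CUBIC)
cv2.imwrite("pics/G.png",a)
E
```

```text
t 17.82 tcp_m [-114.64 -123.15  166.79] yaw_m -0.12 tilt [-0.004   0.0008] F_m [-0.7 -0.7 -0.5] T [ 0.04  0.02 -0.06] w -0.1
[403 302]
```

View pics/G.png

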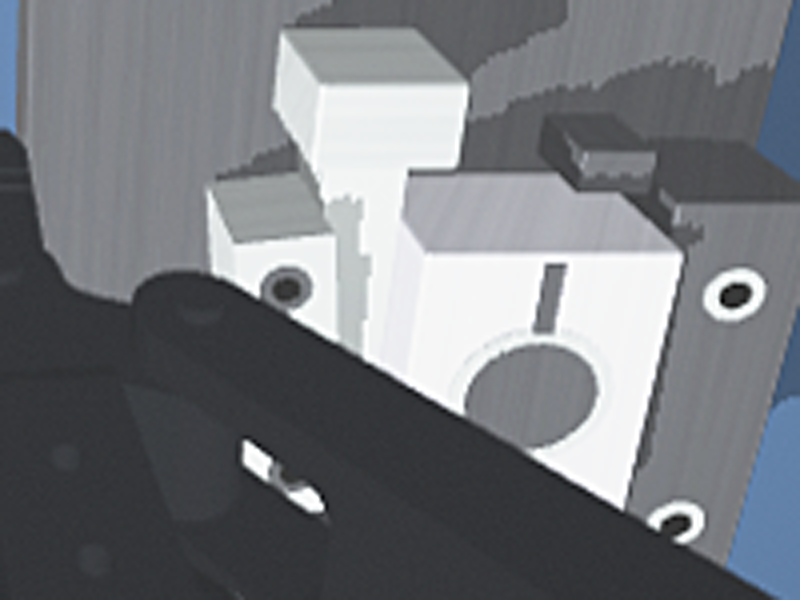

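The crop shows the key lying flat and straight in the gap. Its head is at (370,110), the strip at (270,260) and the insert at (540,320), with its straight side facing the insert. I'll push once more, square on, to confirm it is set.

Request:
{"api": "carry_out", "payload": {"motion": [[0, 0, 0, 8, 50, 20, -1], [0, 0, 0, 8, 100, 60, -1], [0, 0, 0, 8, 107, 100, -1], [0, 0, 0, 6, 107, 118, -1], [0, 0, 0, 0, 107, 118, -1]]}}

```text
clock: 18.55
position: [491.7, 48.6, 46.2]
ee_rot: [0.023, 1.0, -0.001, -0.001]
contact_force: [-0.4, -0.6, 0.2]
gripper_width: 0.2
grasp_force: 0.0
```

Request:
{"api": "carry_out", "payload": {"motion": [[0, 0, 0, 0, 0, 0, -1], [0, 0, 0, 0, 0, 0, -1]]}}

```text
clock: 18.8
position: [492.4, 47.7, 48.1]
ee_rot: [0.024, 1.0, 0.0, 0.0]
contact_force: [0.2, 0.0, 1.1]
gripper_width: -0.1
grasp_force: 0.0
```

```bash
python3 -c "from h import *; st()"
```

```text
t 18.8 tcp_m [-115.35  -15.06   48.06] yaw_m 0.02 tilt [-0.0007  0.0004] F_m [0.2 0.  1.1] T [ 0.03  0.01 -0.02] w -0.1
```

Request:
{"api": "carry_out", "payload": {"motion": [[0, 0, 0, -12, 0, 0, -1], [0, 0, 0, -22, 0, 0, -1], [0, 0, 0, -24.5, 0, 0, -1], [0, 0, 0, -24.5, 0, 0, -1], [0, 0, 0, -24.5, 0, 0, -1]]}}

```text
clock: 19.42
position: [516.4, 46.1, 47.7]
ee_rot: [0.024, 1.0, -0.0, -0.0]
contact_force: [-0.1, -0.4, 0.3]
gripper_width: -0.2
grasp_force: 0.0
```

Request:
{"api": "carry_out", "payload": {"motion": [[0, 0, 0, -1, 0, 0, -1], [0, 0, 0, -2, 0, 0, -1], [0, 0, 0, -3, 0, 0, -1], [0, 0, 0, -3, 0, 0, -1]]}}

```text
clock: 19.92
position: [517.6, 45.7, 47.2]
ee_rot: [0.024, 1.0, -0.001, -0.002]
contact_force: [-4.9, 1.6, 2.1]
gripper_width: -0.2
grasp_force: 2.6
```

```bash
python3 -c "from h import *; st()"
```

```text
t 19.93 tcp_m [-90.08 -15.83  47.23] yaw_m -0.02 tilt [ 0.0045 -0.0013] F_m [-4.9  1.4  2.1] T [0.35 1.44 0.03] w -0.2
```

Request:
{"api": "carry_out", "payload": {"motion": [[0, 0, 0, -1, 0, 0, -1], [0, 0, 0, -2, 0, 0, -1], [0, 0, 0, -3, 0, 0, -1], [0, 0, 0, -3.5, 0, 0, -1], [0, 0, 0, -3.5, 0, 0, -1]]}}

```text
clock: 20.55
position: [517.5, 44.9, 46.5]
ee_rot: [0.025, 1.0, -0.001, -0.006]
contact_force: [-12.4, 3.3, 5.4]
gripper_width: 0.1
grasp_force: 6.0
```

Request:
{"api": "carry_out", "payload": {"motion": [[0, 0, 0, -0.4, 0, 0, -1], [0, 0, 0, -0.6, 0, 0, -1], [0, 0, 0, -0.6, 0, 0, -1]]}}

```text
clock: 20.92
position: [517.5, 44.8, 46.4]
ee_rot: [0.025, 1.0, -0.002, -0.007]
contact_force: [-12.4, 4.4, 6.5]
gripper_width: -0.3
grasp_force: 6.6
```

```bash
python3 -c "from h import *; st()"
```

```text
t 20.93 tcp_m [-90.06 -16.74  46.35] yaw_m -0.09 tilt [ 0.013  -0.0035] F_m [-12.6   3.8   6.5] T [1.1  3.44 0.03] w -0.3
```

```bash
python3 - <<'E'
from h import *
import pickle
g,t=pickle.load(open("G.pkl","rb"))
f=lambda n,u,v,z: print(n,tom(onz(g,(303+u/4,227+v/4),z)).round(1))
f("ins FL top",427,252,66);f("ins FR top",683,253,66);f("ins right far",628,510,66);f("ins FL bot",405,175,30)
f("lip top fl",585,150,50);f("lip top fr",655,152,50);f("head back l",322,85,62);f("head back r",468,86,62);f("head fr r",458,168,62);f("strip fr top",333,233,58);f("wall outer z60",722,565,60)
E
```

```text
ins FL top [-36.   -3.8  66. ]
ins FR top [-35.5  56.   66. ]
ins right far [40.7 57.8 66. ]
ins FL bot [-34.8   5.6  30. ]
lip top fl [-53.6  38.6  50. ]
lip top fr [-53.   55.6  50. ]
head back l [-77.2 -31.4  62. ]
head back r [-76.9   1.5  62. ]
head fr r [-55.9   2.3  62. ]
strip fr top [-35.9 -23.   58. ]
wall outer z60 [65.6 91.  60. ]
```

The measurements agree with a tight key. The insert sits at the wall, the key's straight side is at y ≈ -5, and the key did not move under repeated 12–13 N pushes. I'm backing off now.

Request:
{"api": "carry_out", "payload": {"motion": [[0, 0, 0, 4, 1, 0, -1], [0, 0, 0, 12, 1, 0, -1], [0, 0, 0, 25, 1, -10, -1], [0, 0, 0, 30, 1, -60, -1], [0, 0, 0, 30, 1, -110, -1]]}}

```text
clock: 21.55
position: [493.1, 48.3, 159.6]
ee_rot: [0.024, 1.0, -0.0, 0.0]
contact_force: [1.1, 0.9, 0.7]
gripper_width: -0.3
grasp_force: 0.0
```

Request:
{"api": "carry_out", "payload": {"motion": [[0, 0, 0, 0, 0, -20, -1], [0, 0, 0, 0, 0, -20, -1], [0, 0, 0, 0, 0, -20, -1]]}}

```text
clock: 21.92
position: [493.0, 48.2, 177.2]
ee_rot: [0.024, 1.0, -0.0, -0.0]
contact_force: [0.8, -0.4, 0.2]
gripper_width: -0.2
grasp_force: 0.0
```

```bash
python3 -c "
from h import *
st(); print(job_done())"
```

```text
t 21.93 tcp_m [-114.74  -14.52  177.17] yaw_m 0.01 tilt [ 0.001  -0.0001] F_m [ 0.8 -0.3  0.2] T [0.   0.01 0.01] w -0.2
the job is handed in; nothing more can be done
None
```

The taper key is in the gap and was pushed twice at about 13 N without moving the second time, the insert measures against the abutment wall, and the arm was clear when I handed the job in at about 22 s; no verdict came back.

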